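Set a batten against the flip stop of a marking-out jig

ROBOT

A 6-joint arm with a two-finger parallel gripper is mounted at the origin on the work surface. World frame = base frame: x ahead of the robot, y to its left, z up, the work surface at z = 0. Lengths are in m, angles in rad, forces in N, time in s.
With the tool pointing down it reaches from about 0.3 to 1 m from the base axis. Payload 5.1 kg.
Tool frame: the origin (TCP) lies at the very end of the fingers, on their centre line; the grasp point (between the pads) lies tcp_to_grasp behind it (tcp_to_grasp is the distance from the TCP to the grasp point, in m); z points along the fingers, y is the direction in which the jaws open and shut (so a half turn about z gives the same grasp; the last joint's range is limited). The gripper opens to 95 mm and grips with 3 to 60 N. Pads are 20 mm wide; open, the fingers measure 119 mm over their backs; the gripper's body (75 mm by 180 mm) begins 59 mm behind the grasp point.
Start: joints at [-1.429, 0.124, 1.65, -0, 1.367, -0.083], TCP at [0.145, -0.634, 0.215] pointing down, gripper open.
Joint ranges: [-2.61, 2.61], [-1.02, 2.33], [0.03, 2.71], [-1.35, 4.49], [0.32, 2.68], [-2.91, 2.91]. Speed limits (rad/s): [2.57, 2.57, 3.14, 3.14, 3.14, 3.14].

INTERFACE

Orientations are given as a 3x3 rotation matrix whose columns are the frame's x, y, z axes.
In Python, from station import sense, read_camera, sign_off, tcp_to_grasp gives the robot as it stands. The module is installed in compiled form; this text tells all that it offers.
- The arm moves only by the tool send_rows, never from a script. Its argument "commands" is a list of rows, each a list of 3 entries, a list of its own where there are three numbers: the turn, a rotation vector about the tool's x, y, z in units of 6 degrees (1.0 is 6 degrees), then the shift along the tool's x, y, z in units of 40 mm (1.0 is 40 mm), then the opening, from 0 (shut) to 1 (fully open). A call has 1 to 5 rows; each row shifts and turns the commanded pose from where the row before left it, along the tool's axes as they then stand; what a row does not reach is not made up. A row lasts 1/12 s, in which the tool goes at most 41.7 mm and 7.16 degrees, less where a joint would pass 70% of its speed; a pose out of reach is approached as far as the arm can. A call is refused whole if a number of a shift passes 1 or a number of a turn 1, either way. A call with a gripper value outside its range is refused whole. The fingers move at their own pace and stop on an object; the grip force is fixed at half the most. Time passes only in rows, so rows that do not move let the fingers close. It gives the time, the measured TCP pose, the force and the opening at its end, in the units of the state.
- sense(): the state, without advancing time (a new reading comes with each control period).
- read_camera(name): name is "scene" or "side" or "wrist"; returns a dict with "img" (420x560x3 uint8, blue, green, red), "camera_matrix" (3x3 intrinsics, pixels), "pose" (4x4, takes a point from camera to world coordinates); the wrist camera has in their place "hand_eye" (4x4, takes a point from camera to tool coordinates, whose origin is the TCP and whose axes are the flange's). Camera axes: x right, y down, z forward; pixel columns grow to the right and rows downward; lengths in m; the calibration is good to about 2 mm. A picture is of the moment at which its call begins: read the wrist's pose just before it. There is no depth.
- sign_off(): hands the job in, once; it reports no verdict.
The state is a dict: "time_s": time; "joints": joint angles; "qd": joint speeds; "joint_efforts": joint torques, N m; "position": TCP position; "orientation": TCP orientation; "ft_force": force on the tool from outside, world axes, zero at the start; "wrist_torque": the same for the moment, N m; "gripper_width": finger opening in m.
Only numpy, scipy, OpenCV 4.12 (cv2) and the standard library are available. Lean on these libraries where they do the work, as an engineer would, in place of code of your own. Each camera call takes 0.05 s, during which the arm holds its last target.

TASK

Flip the raised stop flag of the marking-out jig fully down across the path, then slide the wooden batten along the fence until its end presses the stop's sprung nose in about halfway (roughly 1.5 to 2 mm, about 7 N on the nose), never with more than 12 N. Let go and leave the batten lying flat along the fence, still resting against the nose, with the flag down and the other things on the table left where they are.

Things in the scene. Friction and masses are not known exactly. Their poses are not given: they have to be found in the camera images.
- jig: Plywood base board 200 x 480 x 12 mm, fixed to the table. Origin at the centre of its underside; y along its long side, toward the end with the stop; x across it, away from the robot, toward the fence; z up. Fence, shoe and flip stop stand on it, nothing else.
- fence_end (a point): Top edge of the aluminium fence bar at its -y end, on the guiding face: jig (30, -220, 36) mm. The bar runs from there along jig +y for 440 mm, is 25 mm thick (toward +x), 24 mm high over the board. Its face at jig x = 30 guides the batten.
- shoe_face (a point): Rubbing face of a black sprung shoe (36 mm long in y, 16 high) that presses the batten's near side toward the fence with about 4 N: jig (-14, -35, 22) mm. Its grey bracket fills jig x -65 to -35, y -65 to -5, up to z 34 mm. Sliding the batten against this drag takes about 4 to 8 N, and it stays where it is pushed.
- flag (a joint): Hinge of the steel stop flag, rad: 0 = fully down (arm level across the path, hard limit); 1.4 to 1.8 at the start (1.57 = arm straight up; limit 1.9, leaning to jig +x, away from the robot). The axis is the jig's y through flag_hinge. Stiff (0.07 N m): it stays where it is left. The flag weighs 0.15 kg.
- flag_hinge (a point): On the hinge axis, mid-width of the flag, at jig (45, 130, 52) mm, between two ears on the fence (jig y 106-116 and 144-154, x 34-56, top z 59). The flag's arm is a flat bar 26 mm wide (along y), 8 thick, 80 long from the axis. Down, it points to jig -x with its top at z 56. Under it, 17 to 57 mm from the axis, hangs a plate 14 mm thick in y, ending 2 mm over the board.
- flag_lip (a point): Point on the flag arm's upper (outer) face, near its free end: 74 mm from the hinge axis along the arm and 4 mm off its centre plane, in the middle of its width. When the flag is raised this face looks away from the robot (jig +x).
- plate_face (a point): On the flag plate's face that looks at the batten (jig -y), on the axis of the nose; flag down: jig (8, 123, 23) mm. Here a brass sleeve 13 mm across stands out, then a black sprung nose 10 mm across. The sleeve's setting is unknown: the nose's tip is 14 to 38 mm out from this point, to be found by feel. The nose yields 4 mm at 4 N per mm; over 12 N on it (3 mm) is too much.
- batten: Loose pale wooden batten, 44 mm wide (x), 170 long (y), 22 high, 0.06 to 0.17 kg, origin at the centre of its underside. It lies on the board (underside z = 12 mm) between fence and shoe, at jig x = 8 mm, its y along the jig's. Its +y end, 85 mm from the origin, must meet the nose; the -y end is free to be pushed.
- tape_roll: Bystander: empty white tape roll, 84 mm across, 30 mm high; origin at the centre of its underside.
- mug: Bystander: white mug, 80 mm across, 90 mm high; origin at the centre of its underside.
- bottle: Bystander: clear bottle, 64 mm across, 190 mm high; origin at the centre of its underside.
- notebook: Bystander: grey notebook 100 x 150 x 16 mm; origin at the centre of its underside.
Not all that is in view belongs to the job. Of the things shaped like the batten, the wooden one is meant.

How it is judged:
On the way, in this order (a step that is already met when the one before it is completed fails the run):
1. the stop flag is fully down (within 0.05 rad) (value of joint flag below 0.05 rad), for 0.2 s.
2. the batten is pressed against the lowered stop with more than 3 N (contact force between batten and flag above 3 N and value of joint flag below 0.05 rad), for 0.3 s.
At the end, for the whole second after the job is handed in: The flag is down (within 0.05 rad); the batten lies flat on the board (within 3 mm), along the fence (within 3 mm and 0.03 rad), at rest, and still bears on the stop's nose (more than 0.4 N) (value of joint flag below 0.05 rad and contact force between batten and flag above 0.4 N and linear speed of batten below 0.01 m/s and x of batten in the frame of jig between 0.005 and 0.011 m and z of batten in the frame of jig below 0.015 m and angle between the y axis of batten and the y axis of jig, either way round below 0.03 rad); the robot touches nothing.
It fails at once if the batten is driven against the stop with more than 12 N (contact force between batten and flag above 12 N).
It fails at once if a bystander is moved more than 25 mm (distance of any of tape_roll, mug, bottle, notebook from where it was at the start of the episode above 0.025 m).
It also fails if it takes over 72 s, if anything falls off the work surface, if the arm or the gripper's body presses on something with over 40 N, if the wrist force passes 120 N, or if a joint passes its speed limit or range.

## Working session

There is one attempt and no reset: what is moved stays moved. The work goes in short steps, Python scripts to look and compute and a tool call to move; the robot and the scene stay as the last step left them, time stands still between calls to the robot, and variables do not carry over. Pictures are saved under pics/ and viewed, and the job is handed in when it is done.

Besides the shell and the picture viewer there is one more tool, called after "Emit:" as name(argument=value, ...), one argument or row to a line, values as JSON. send_rows: Moves the arm, as the interface text tells. Its arguments: {"type":"object","properties":{"commands":{"type":"array"}},"required":["commands"]}

```bash
mkdir -p pics; python3 - <<'E'
from station import *
import cv2,numpy as np
np.set_printoptions(precision=4,suppress=True)
s=sense()
for k,v in s.items(): print(k,np.array(v).tolist() if k!='orientation' else v)
print(tcp_to_grasp)
for n in ['scene','side','wrist']:
    c=read_camera(n); cv2.imwrite(f'pics/{n}0.png',c['img']); print(n,c['camera_matrix'],c.get('pose',c.get('hand_eye')))
E
```

```text
time_s 0.0
joints [-1.4285831168502965, 0.12452715663436516, 1.6516707051084185, -1.89257843885111e-05, 1.3674940248831209, -0.08259261537216844]
qd [0.001399820539533126, 0.0019601804388188694, -0.0015951828094255978, -0.0013980448050694384, 0.0015376912984435508, -0.0011160441923451234]
joint_efforts [-0.0008535377128282562, -41.760088205337524, -35.99347472190857, 0.07738696876913309, 0.049334411742165685, -0.0001891657348096487]
position [0.1447756956231415, -0.6330122266961067, 0.21337472938613358]
orientation [[ 0.9748  0.2229 -0.0003]
 [ 0.2229 -0.9748  0.0021]
 [ 0.0002 -0.0021 -1.    ]]
ft_force [0.4903619149318437, 0.18172165728453912, -0.03372099268235413]
wrist_torque [0.023743229952633973, -0.026917572312989763, -0.017448609126756855]
gripper_width 0.09485784279794941
0.0188
scene [[396.0771   0.     287.005 ]
 [  0.     396.0771 208.3954]
 [  0.       0.       1.    ]] [[-0.7931  0.5198 -0.3174  0.92  ]
 [ 0.609   0.6768 -0.4135  0.5545]
 [-0.0001 -0.5213 -0.8534  1.1903]
 [ 0.      0.      0.      1.    ]]
side [[446.223    0.     277.8783]
 [  0.     446.223  213.7614]
 [  0.       0.       1.    ]] [[-0.7849 -0.4049  0.4691 -0.0502]
 [-0.6193  0.5378 -0.572   0.6837]
 [-0.0207 -0.7395 -0.6728  0.8834]
 [ 0.      0.      0.      1.    ]]
wrist [[306.2287   0.     283.1947]
 [  0.     306.2287 207.5459]
 [  0.       0.       1.    ]] [[-0.0003 -0.9647 -0.2632  0.0746]
 [ 1.     -0.0002 -0.0002 -0.0004]
 [ 0.0002 -0.2632  0.9647 -0.1696]
 [ 0.      0.      0.      1.    ]]
```

View pics/scene0.png

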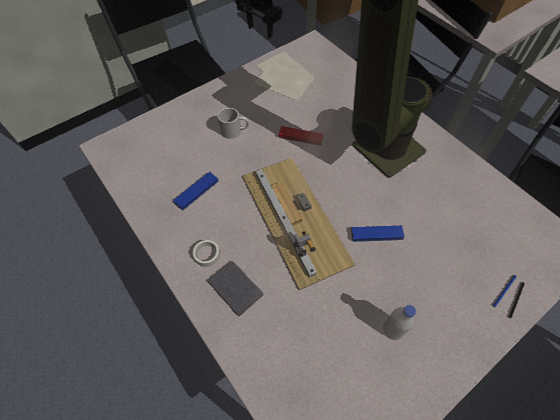

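View pics/side0.png

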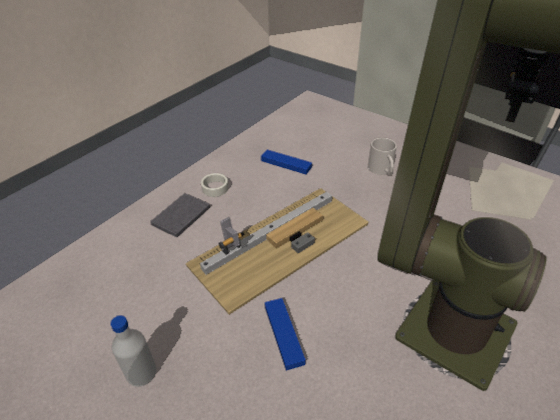

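View pics/wrist0.png

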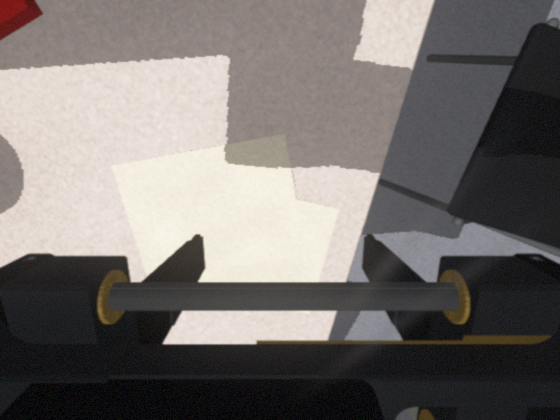

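The scene view shows the jig with board corners near (243,176), (291,159), (353,265) and (301,289), and the flag near (299,242). In the side view, the board spans (188,265) to (368,225), with the flag near (230,232). Next I'll measure the corners.

```bash
cat > h.py <<'E'
import cv2,numpy as np
np.set_printoptions(precision=4,suppress=True)
def ray(c,uv):
    K=c['camera_matrix'];P=c['pose']
    d=P[:3,:3]@np.linalg.inv(K)@np.array([uv[0],uv[1],1.]);return P[:3,3],d
def onz(c,uv,z):
    o,d=ray(c,uv);return o+d*(z-o[2])/d[2]
def proj(c,X):
    K=c['camera_matrix'];P=c['pose'];p=P[:3,:3].T@(np.asarray(X)-P[:3,3]);q=K@p;return q[:2]/q[2]
def tri(c1,u1,c2,u2):
    o1,d1=ray(c1,u1);o2,d2=ray(c2,u2);d1/=np.linalg.norm(d1);d2/=np.linalg.norm(d2)
    t=np.linalg.lstsq(np.c_[d1,-d2],o2-o1,rcond=None)[0];a=o1+t[0]*d1;b=o2+t[1]*d2
    return (a+b)/2,np.linalg.norm(a-b)
E
python3 - <<'E'
from station import *
from h import *
for n,roi in [('scene',(225,140,150,165)),('side',(175,180,210,135))]:
    c=read_camera(n);im=c['img'];hsv=cv2.cvtColor(im,cv2.COLOR_BGR2HSV)
    m=((hsv[...,0]>8)&(hsv[...,0]<30)&(hsv[...,1]>70)&(hsv[...,2]>60)).astype(np.uint8)*255
    z=np.zeros_like(m);x,y,w,h=roi;z[y:y+h,x:x+w]=m[y:y+h,x:x+w]
    z=cv2.morphologyEx(z,cv2.MORPH_OPEN,np.ones((2,2)))
    cs,_=cv2.findContours(z,0,2);pts=np.vstack([k for k in cs if cv2.contourArea(k)>40]);hull=cv2.convexHull(pts)
    print(n,cv2.contourArea(hull))
    for e in (3,5,8):
        q=cv2.approxPolyDP(hull,e,True)[:,0];print(q.tolist())
    w_=[onz(c,p,.012) for p in q]; print(np.array(w_)); print([np.linalg.norm(w_[i]-w_[i-1]) for i in range(len(w_))])
    crop=cv2.resize(im[y:y+h,x:x+w],None,fx=3.6,fy=3.6,interpolation=cv2.INTER_CUBIC);cv2.imwrite(f'pics/{n}_crop.png',crop)
E
```

```text
scene 7099.5
[[291, 159], [355, 264], [302, 289], [244, 178]]
[[291, 159], [355, 264], [302, 289], [244, 178]]
[[291, 159], [355, 264], [302, 289], [244, 178]]
[[ 0.3367 -0.1806  0.012 ]
 [ 0.436   0.2824  0.012 ]
 [ 0.6232  0.2441  0.012 ]
 [ 0.5271 -0.2156  0.012 ]]
[np.float64(0.19359751686907048), np.float64(0.4734836363972813), np.float64(0.19109676383590257), np.float64(0.4696777691148543)]
side 9921.0
[[368, 222], [231, 314], [187, 265], [319, 190]]
[[368, 222], [231, 314], [187, 265], [319, 190]]
[[368, 222], [231, 314], [187, 265], [319, 190]]
[[ 0.3322 -0.1833  0.012 ]
 [ 0.4294  0.2815  0.012 ]
 [ 0.6233  0.2394  0.012 ]
 [ 0.5235 -0.2184  0.012 ]]
[np.float64(0.19449574410760864), np.float64(0.4749161945957612), np.float64(0.1984068909788377), np.float64(0.46860009231345345)]
```

View pics/scene_crop.png

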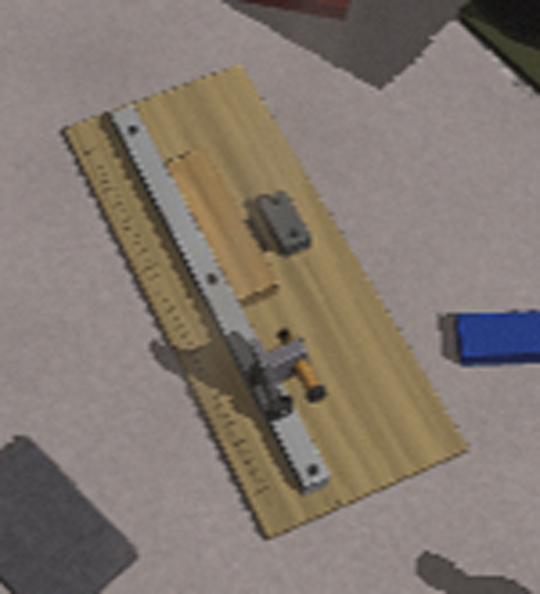

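View pics/side_crop.png

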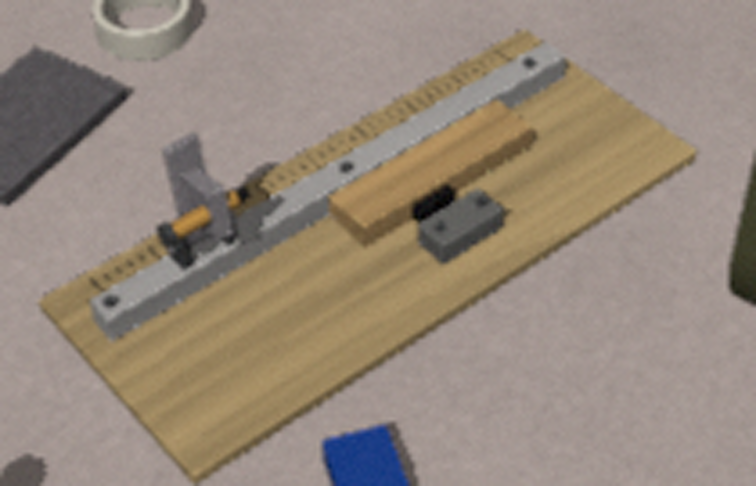

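```bash
python3 - <<'E'
from station import *
from h import *
S=read_camera('scene');D=read_camera('side')
cs=lambda u,v:(u/3.6+225-.4,v/3.6+140-.4); cd=lambda u,v:(u/3.6+175-.4,v/3.6+180-.4)
A=np.array([[0.3367,-0.1806],[0.436,0.2824],[0.6232,0.2441],[0.5271,-0.2156]]);B=np.array([[0.3322,-0.1833],[0.4294,0.2815],[0.6233,0.2394],[0.5235,-0.2184]])
M=(A+B)/2;o=M.mean(0);yv=(M[1]+M[2]-M[0]-M[3]);yv/=np.linalg.norm(yv);xv=np.array([yv[1],-yv[0]])
print('o',o,'yaw',np.degrees(np.arctan2(xv[1],xv[0])))
R=np.c_[xv,yv]
J=lambda w:np.r_[(R.T@(np.asarray(w)[:2]-o)),w[2]]*1000
for nm,c,uv,z in [('fence-y S',S,cs(133,103),.036),('fence+y S',S,cs(328,483),.036),('fence-y D',D,cd(568,66),.036),('fence+y D',D,cd(110,325),.036),
 ('bat+y fence S',S,cs(240,300),.034),('bat+y near S',S,cs(277,285),.034),('bat-y near S',S,cs(195,150),.034),('bat+y near D',D,cd(368,232),.034),('bat+y fence D',D,cd(332,200),.034),('bat-y near D',D,cd(537,130),.034)]:
    print(nm,J(onz(c,uv,z)))
t,e=tri(S,cs(233,338),D,cd(180,141));print('tip',J(t),e)
for x in [(100,130,160),(8,-100,20)]:
    print(x,o+R@(np.array(x[:2])/1000))
np.savez('jig.npz',o=o,R=R)
E
```

```text
o [0.4789 0.0312] yaw -12.005031646556567
fence-y S [  28.7717 -227.4749   36.    ]
fence+y S [ 40.9612 220.0178  36.    ]
fence-y D [  22.6743 -217.9435   36.    ]
fence+y D [ 33.6248 215.7953  36.    ]
bat+y fence S [30.123  23.6653 34.    ]
bat+y near S [-8.1152 24.1007 34.    ]
bat-y near S [  -3.9074 -149.0287   34.    ]
bat+y near D [-13.146   22.8011  34.    ]
bat+y fence D [29.9186 22.0731 34.    ]
bat-y near D [ -14.6667 -147.0255   34.    ]
tip [ 75.5859 109.3027 123.977 ] 0.018063957508938817
(100, 130, 160) [0.6038 0.1375]
(8, -100, 20) [ 0.466  -0.0683]
```

Emit:
send_rows(
  commands=[
    [[0,0,0],[0.3,-0.4,-0.5],0],
    [[0,0,0],[0.55,-0.7,-0.4],0],
    [[0,0,0],[0.6,-0.75,-0.2],0],
    [[0,0,0],[0.6,-0.75,-0.2],0],
    [[0,0,0],[0.6,-0.75,-0.2],0],
  ],
)

```text
time_s: 0.77
position: [0.2187, -0.4779, 0.2751]
orientation: [[0.975, 0.222, 0.0], [0.222, -0.975, -0.0], [0.0, 0.0, -1.0]]
ft_force: [0.4, 0.2, -0.3]
gripper_width: 0.0673
```

Emit:
send_rows(
  commands=[
    [[0,0,0],[0.6,-0.75,-0.25],0],
    [[0,0,0],[0.6,-0.75,-0.25],0],
    [[0,0,0],[0.6,-0.75,-0.25],0],
    [[0,0,0],[0.6,-0.75,-0.25],0],
    [[0,0,0],[0.6,-0.75,-0.25],0],
  ],
)

```text
time_s: 1.18
position: [0.3021, -0.3046, 0.3253]
orientation: [[0.975, 0.222, 0.001], [0.222, -0.975, -0.001], [0.001, 0.001, -1.0]]
ft_force: [0.9, 0.9, -0.1]
gripper_width: 0.0337
```

Emit:
send_rows(
  commands=[
    [[0,0,0],[0.6,-0.75,-0.25],0],
    [[0,0,0],[0.6,-0.75,-0.25],0],
    [[0,0,0],[0.6,-0.75,-0.25],0],
    [[0,0,0],[0.5,-0.6,-0.2],0],
    [[0,0,0.5],[0.2,-0.3,-0.1],0],
  ],
)

```text
time_s: 1.6
position: [0.3724, -0.1585, 0.3684]
orientation: [[0.985, 0.174, 0.003], [0.174, -0.985, -0.001], [0.003, 0.001, -1.0]]
ft_force: [-0.4, -0.2, 0.8]
gripper_width: 0.0026
```

Emit:
send_rows(
  commands=[
    [[0,0,1],[0,0,0],0],
    [[0,0,1],[0,0,0],0],
    [[0,0,1],[0,0,0],0],
    [[0,0,0.6],[0,0,0],0],
    [[0,0,0],[0,0,0],0],
  ],
)

```text
time_s: 2.02
position: [0.3712, -0.1611, 0.3668]
orientation: [[0.979, -0.204, 0.0], [-0.204, -0.979, -0.0], [0.0, 0.0, -1.0]]
ft_force: [0.4, 0.6, 0.7]
gripper_width: 0.0006
```

```bash
cat >> h.py <<'E'
def wc(read_camera,sense):
    s=sense();c=read_camera('wrist');T=np.eye(4);T[:3,:3]=s['orientation'];T[:3,3]=s['position'];c['pose']=T@c['hand_eye'];return c
E
python3 - <<'E'
from station import *
from h import *
s=sense();print(s['time_s'],np.array(s['position']),s['orientation'],np.array(s['ft_force']),s['gripper_width'])
c=wc(read_camera,sense);cv2.imwrite('pics/w1.png',c['img']);np.savez('w1.npz',img=c['img'],pose=c['pose'],camera_matrix=c['camera_matrix'])
E
```

```text
2.0167 [ 0.3712 -0.1611  0.3668] [[ 0.979  -0.2038  0.0003]
 [-0.2038 -0.979  -0.0002]
 [ 0.0003  0.0001 -1.    ]] [0.4422 0.6185 0.6612] 0.0005832925728763169
```

View pics/w1.png

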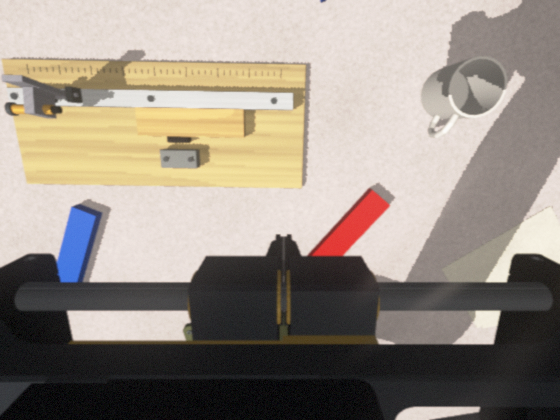

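The wrist view shows the jig: board right edge near column 305, fence end near (294,100), batten -y end near (244,120), flag at the left near (35,95). I'll shift along jig +y to centre it.

Emit:
send_rows(
  commands=[
    [[0,0,0],[0,-0.8,0],0],
    [[0,0,0],[0,-0.9,0],0],
    [[0,0,0],[0,-0.9,0],0],
    [[0,0,0],[0,-0.9,0],0],
    [[0,0,0],[0,-0.5,0],0],
  ],
)

```text
time_s: 2.48
position: [0.4038, -0.002, 0.3669]
orientation: [[0.98, -0.199, 0.001], [-0.199, -0.98, 0.001], [0.001, -0.001, -1.0]]
ft_force: [0.3, 0.2, 0.2]
gripper_width: 0.0003
```

Emit:
send_rows(
  commands=[
    [[0,0,0],[0,0,0],0],
    [[0,0,0],[0,0,0],0],
  ],
)

```text
time_s: 2.65
position: [0.4037, -0.0041, 0.3667]
orientation: [[0.98, -0.199, -0.0], [-0.199, -0.98, -0.0], [-0.0, 0.001, -1.0]]
ft_force: [-0.3, -0.5, -0.3]
gripper_width: 0.0003
```

```bash
python3 - <<'E'
from station import *
from h import *
s=sense();print(s['time_s'],np.array(s['position']),np.array(s['ft_force']))
c=wc(read_camera,sense);im=c['img'];cv2.imwrite('pics/w2.png',im);np.savez('w2.npz',img=im,pose=c['pose'],camera_matrix=c['camera_matrix'])
cv2.imwrite('pics/w2c.png',cv2.resize(im[30:230,60:460],None,fx=2,fy=2,interpolation=cv2.INTER_CUBIC))
hsv=cv2.cvtColor(im,cv2.COLOR_BGR2HSV)
m=((hsv[...,0]>10)&(hsv[...,0]<32)&(hsv[...,1]>55)&(hsv[...,2]>80)).astype(np.uint8)*255;m[240:]=0
m=cv2.morphologyEx(m,cv2.MORPH_OPEN,np.ones((3,3)))
cs,_=cv2.findContours(m,0,2);k=max(cs,key=cv2.contourArea);pts=np.vstack([q for q in cs if cv2.contourArea(q)>100]);hull=cv2.convexHull(pts);q=cv2.approxPolyDP(hull,5,True)[:,0];print(q.tolist())
w=np.array([onz(c,p,.012) for p in q]);print(w)
E
```

```text
2.65 [ 0.4037 -0.0041  0.3667] [-0.2684 -0.5103 -0.2944]
[[104, 58], [405, 64], [393, 186], [119, 182]]
[[ 0.6304  0.2366  0.012 ]
 [ 0.5277 -0.2244  0.012 ]
 [ 0.3365 -0.1849  0.012 ]
 [ 0.4385  0.2801  0.012 ]]
```

View pics/w2c.png

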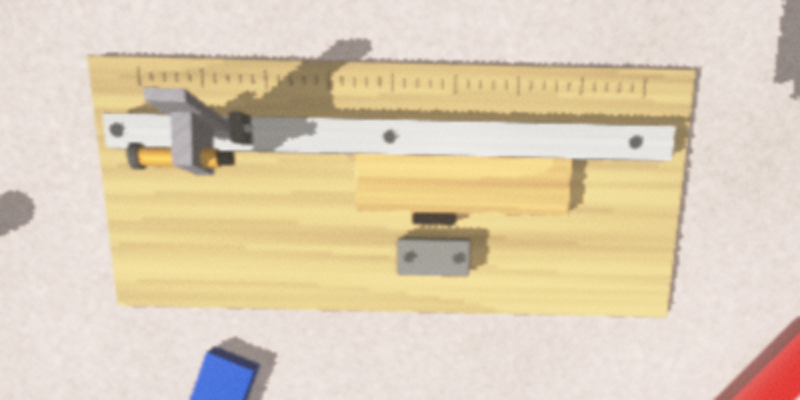

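```bash
python3 - <<'E'
from h import *
c=dict(np.load('w2.npz'))
g=lambda u,v:(u/2+60-.25,v/2+30-.25)
A,B=onz(c,g(672,160),.036),onz(c,g(103,147),.036)
d=(B-A)[:2];print('fence len',np.linalg.norm(d),'yaw',-np.degrees(np.arctan2(d[0],d[1])))
for yaw in (-12.0,-12.4):
    t=np.radians(yaw);R=np.array([[np.cos(t),-np.sin(t)],[np.sin(t),np.cos(t)]])
    of=(A+B)[:2]/2-R@np.array([.030,0]);print(yaw,'origin from fence',of)
t=np.radians(-12.3);R=np.array([[np.cos(t),-np.sin(t)],[np.sin(t),np.cos(t)]]);o=np.array([.4815,.0285])
np.savez('jig.npz',o=o,R=R)
J=lambda w:np.r_[R.T@(w[:2]-o),w[2]]*1000
for n,p,z in [('bat-y fence',(571,160),.034),('bat-y near',(569,212),.034),('bat+y near',(356,210),.034),('fence-y',(672,160),.036),('fence+y',(103,147),.036),('brk',(470,275),.034),('brk',(399,275),.034)]:
    print(n,J(onz(c,g(*p),z)))
# flag tip line: intersect ray with jig plane y=130
for p in [(145,90),(183,90),(165,96)]:
    oo,dd=ray(c,g(*p));n=np.r_[R[:,1],0];k=(np.r_[o+R@np.array([0,.13]),0]-oo)@n/(dd@n);print('tip',J(oo+k*dd))
print(o+R@np.array([.105,.13]),o+R@np.array([.008,-.19]))
E
```

```text
fence len 0.44180253660240204 yaw -12.765801380518159
-12.0 origin from fence [0.4822 0.0272]
-12.4 origin from fence [0.4822 0.0274]
bat-y fence [  28.1389 -143.5747   34.    ]
bat-y near [ -11.4641 -144.629    34.    ]
bat+y near [-12.2199  25.4923  34.    ]
fence-y [  29.1184 -221.85     36.    ]
fence+y [ 32.7101 219.938   36.    ]
brk [-62.8933 -66.7219  34.    ]
brk [-63.6834  -8.4655  34.    ]
tip [ 58.3576 130.     150.8465]
tip [ 66.298  130.      95.5922]
tip [ 58.6717 130.     124.4873]
[0.6118 0.1331] [ 0.4488 -0.1588]
```

The jig origin comes out at about (0.4815, 0.0285) with yaw -12.3°. The fence length checks at 442 mm against the given 440, and the flag tip sits at jig x≈58, so θ≈1.7. I'm moving to the +x side of the flag.

Emit:
send_rows(
  commands=[
    [[0,0,0.13],[0.5,-0.5,0.2],0],
    [[0,0,0],[0.6,-0.6,0.4],0],
    [[0,0,0],[0.6,-0.6,0.4],0],
    [[0,0,0],[0.6,-0.6,0.4],0],
    [[0,0,0],[0.6,-0.6,0.4],0],
  ],
)

```text
time_s: 3.12
position: [0.5434, 0.0829, 0.294]
orientation: [[0.976, -0.218, 0.001], [-0.218, -0.976, -0.0], [0.001, 0.0, -1.0]]
ft_force: [0.0, -0.5, 0.2]
gripper_width: 0.001
```

Emit:
send_rows(
  commands=[
    [[0,0,0],[0.6,-0.6,0.4],0],
    [[0,0,0],[0.6,-0.6,0.4],0],
    [[0,0,0],[0.3,-0.3,0.2],0],
    [[0,0,0],[0,0,0],0],
    [[0,0,0],[0,0,0],0],
  ],
)

```text
time_s: 3.53
position: [0.6136, 0.1279, 0.2533]
orientation: [[0.976, -0.217, -0.003], [-0.217, -0.976, -0.001], [-0.003, 0.001, -1.0]]
ft_force: [-0.5, 1.0, -0.3]
gripper_width: 0.0005
```

```bash
cat > st.py <<'E'
from station import *
from h import *
j=np.load('jig.npz');o,R=j['o'],j['R']
s=sense();p=np.array(s['position']);f=np.array(s['ft_force'])
print(s['time_s'],'jig mm',np.r_[R.T@(p[:2]-o),p[2]]*1000,'F jig',np.r_[R.T@f[:2],f[2]],'yaw',np.degrees(np.arctan2(s['orientation'][1][0],s['orientation'][0][0])))
E
python3 st.py
```

```text
3.5333 jig mm [107.8503 125.2361 253.2894] F jig [-0.6534  0.8365 -0.3412] yaw -12.556493111166777
```

Emit:
send_rows(
  commands=[
    [[0,0,0],[0,-0.1,0.7],0],
    [[0,0,0],[0,0,0.9],0],
    [[0,0,0],[0,0,0.9],0],
    [[0,0,0],[0,0,0.8],0],
    [[0,0,0],[0,0,0.25],0],
  ],
)

```text
time_s: 3.95
position: [0.6108, 0.1312, 0.1081]
orientation: [[0.976, -0.218, -0.007], [-0.218, -0.976, -0.001], [-0.007, 0.003, -1.0]]
ft_force: [-1.2, -0.4, -1.1]
gripper_width: 0.0003
```

Emit:
send_rows(
  commands=[
    [[0,0,0],[-0.2,0,0],0],
    [[0,0,0],[-0.2,0,0],0],
    [[0,0,0],[-0.2,0,0],0],
    [[0,0,0],[-0.2,0,0],0],
  ],
)

```text
time_s: 4.28
position: [0.584, 0.1406, 0.1161]
orientation: [[0.976, -0.217, 0.005], [-0.217, -0.976, 0.001], [0.005, -0.002, -1.0]]
ft_force: [-0.5, -0.5, -0.5]
gripper_width: 0.0005
```

```bash
python3 st.py; python3 - <<'E'
from station import *
from h import *
c=read_camera('side');im=c['img'];cv2.imwrite('pics/s3.png',cv2.resize(im[150:300,170:370],None,fx=4,fy=4,interpolation=cv2.INTER_CUBIC))
E
```

```text
4.2833 jig mm [ 76.3011 131.3287 116.1494] F jig [-0.3815 -0.6124 -0.527 ] yaw -12.505959754680136
```

View pics/s3.png

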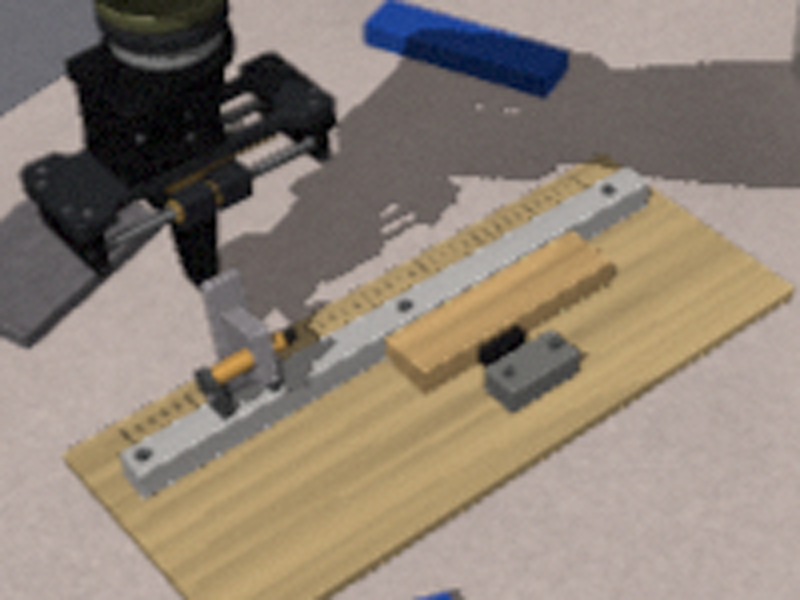

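Emit:
send_rows(
  commands=[
    [[0,0,0],[-0.2,0,0.03],0],
    [[0,0,0],[-0.22,0,0.02],0],
    [[0,0,0],[-0.21,0,0.01],0],
    [[0,0,0],[-0.21,0,0.01],0],
    [[0,0,0],[-0.2,0,0.06],0],
  ],
)

```text
time_s: 4.75
position: [0.5417, 0.1495, 0.1076]
orientation: [[0.976, -0.216, 0.0], [-0.216, -0.976, -0.0], [0.0, -0.0, -1.0]]
ft_force: [-0.1, 0.7, 0.0]
gripper_width: 0.0007
```

Emit:
send_rows(
  commands=[
    [[0,0,0],[-0.19,0,0.06],0],
    [[0,0,0],[-0.18,0,0.11],0],
    [[0,0,0],[-0.17,0,0.12],0],
    [[0,0,0],[-0.14,0,0.15],0],
    [[0,0,0],[-0.13,0,0.16],0],
  ],
)

```text
time_s: 5.17
position: [0.5101, 0.1564, 0.0827]
orientation: [[0.976, -0.216, -0.0], [-0.216, -0.976, -0.0], [-0.0, 0.0, -1.0]]
ft_force: [0.5, 0.3, 0.3]
gripper_width: 0.0003
```

```bash
python3 st.py; python3 - <<'E'
from station import *
from h import *
c=read_camera('side');im=c['img'];cv2.imwrite('pics/s4.png',cv2.resize(im[150:300,170:370],None,fx=4,fy=4,interpolation=cv2.INTER_CUBIC))
E
```

```text
5.1667 jig mm [  0.6994 131.0524  82.7215] F jig [0.4337 0.4486 0.2809] yaw -12.495979500945543
```

View pics/s4.png

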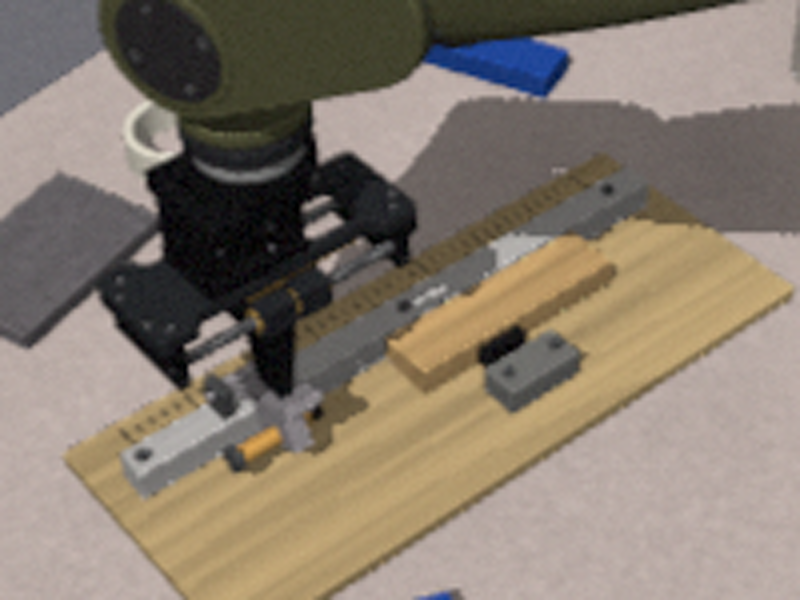

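The side view shows the flag coming down, with the fingers on top of the arm near (290,385). I'll continue down, then press gently.

Emit:
send_rows(
  commands=[
    [[0,0,0],[-0.08,0,0.18],0],
    [[0,0,0],[-0.06,0,0.18],0],
    [[0,0,0],[-0.03,0,0.12],0],
    [[0,0,0],[-0.02,0,0.08],0],
    [[0,0,0],[0,0,0.03],0],
  ],
)

```text
time_s: 5.63
position: [0.5029, 0.1578, 0.0589]
orientation: [[0.976, -0.217, -0.001], [-0.217, -0.976, -0.0], [-0.001, 0.001, -1.0]]
ft_force: [0.9, -0.4, 0.9]
gripper_width: 0.0001
```

Emit:
send_rows(
  commands=[
    [[0,0,0],[0,0,0.03],0],
    [[0,0,0],[0,0,0.02],0],
    [[0,0,0],[0,0,0.0],0],
  ],
)

```text
time_s: 5.88
position: [0.5037, 0.1579, 0.0579]
orientation: [[0.976, -0.217, 0.0], [-0.217, -0.976, 0.0], [0.0, -0.0, -1.0]]
ft_force: [-0.7, 0.1, 0.4]
gripper_width: 0.0004
```

Emit:
send_rows(
  commands=[
    [[0,0,0],[0,0,0.03],0],
    [[0,0,0],[0,0,0.03],0],
    [[0,0,0],[0,0,0.0],0],
  ],
)

```text
time_s: 6.13
position: [0.5039, 0.158, 0.0562]
orientation: [[0.976, -0.216, 0.001], [-0.216, -0.976, 0.0], [0.001, -0.0, -1.0]]
ft_force: [-1.5, -0.4, 3.8]
gripper_width: 0.0005
```

Emit:
send_rows(
  commands=[
    [[0,0,0],[0,0,0.03],0],
    [[0,0,0],[0,0,0.02],0],
    [[0,0,0],[0,0,0.0],0],
  ],
)

```text
time_s: 6.38
position: [0.504, 0.158, 0.0561]
orientation: [[0.976, -0.216, -0.0], [-0.216, -0.976, -0.0], [-0.0, 0.0, -1.0]]
ft_force: [-8.1, -1.8, 16.0]
gripper_width: 0.0009
```

Hard stop felt at z = 56.1 mm, as expected with the flag down. I'm lifting straight up and looking.

Emit:
send_rows(
  commands=[
    [[0,0,0],[0,0,-0.1],0],
    [[0,0,0],[0,0,-0.5],0],
    [[0,0,0],[0,0,-0.9],0],
    [[0,0,0],[0,0.3,-0.9],0],
    [[0,0,0],[0,0.7,-0.7],0],
  ],
)

```text
time_s: 6.8
position: [0.4957, 0.1202, 0.1801]
orientation: [[0.977, -0.213, 0.003], [-0.213, -0.977, 0.001], [0.002, -0.002, -1.0]]
ft_force: [0.1, -0.7, 0.6]
gripper_width: 0.0002
```

Emit:
send_rows(
  commands=[
    [[0,0,0],[0,0.9,-0.3],0],
    [[0,0,0],[0,0.9,0],0],
    [[0,0,0],[0,0.9,0],0],
    [[0,0,0],[0,0.3,0],0],
    [[0,0,0],[0,0,0],0],
  ],
)

```text
time_s: 7.22
position: [0.4684, -0.0005, 0.1895]
orientation: [[0.975, -0.22, 0.001], [-0.22, -0.975, -0.001], [0.001, 0.0, -1.0]]
ft_force: [0.2, -0.1, 0.3]
gripper_width: 0.0005
```

```bash
python3 st.py; python3 - <<'E'
from station import *
from h import *
c=wc(read_camera,sense);im=c['img'];cv2.imwrite('pics/w5.png',im);np.savez('w5.npz',img=im,pose=c['pose'],camera_matrix=c['camera_matrix'])
c=read_camera('side');im=c['img'];cv2.imwrite('pics/s5.png',cv2.resize(im[170:320,170:370],None,fx=4,fy=4,interpolation=cv2.INTER_CUBIC))
E
```

```text
7.2167 jig mm [ -6.6512 -31.1817 189.4836] F jig [ 0.2057 -0.0211  0.2826] yaw -12.728894192476233
```

View pics/w5.png

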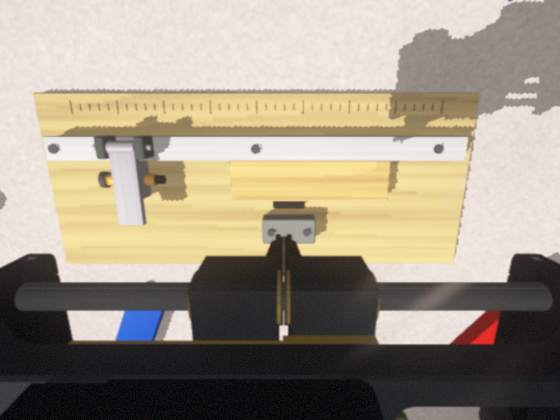

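View pics/s5.png

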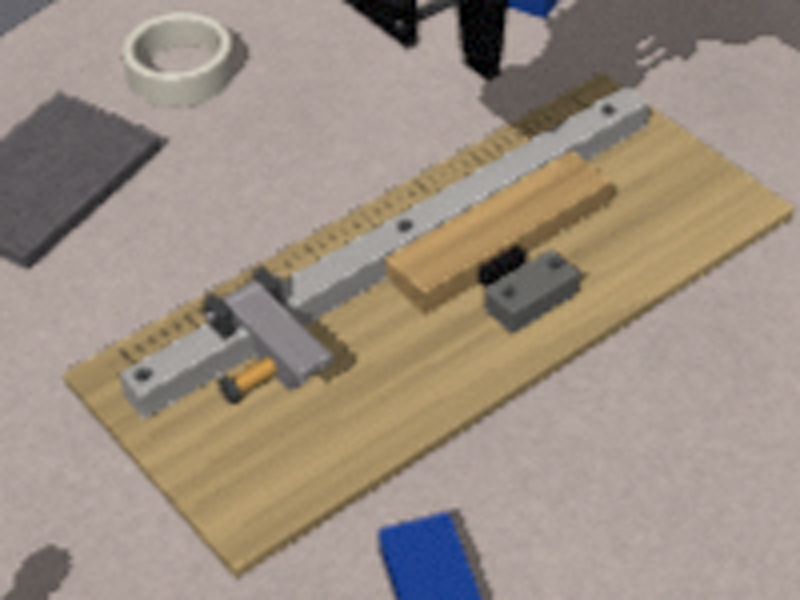

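The flag is level. In the wrist image the nose tip is near (166,180) and the batten's +y end near column 231, rows 162–198.

```bash
python3 - <<'E'
from h import *
c=dict(np.load('w5.npz'));j=np.load('jig.npz');o,R=j['o'],j['R']
J=lambda w:np.r_[R.T@(w[:2]-o),w[2]]*1000
for n,p,z in [('tip',(165.5,180),.023),('bat+y',(231,180),.034),('bat-y',(388.5,180),.034),('fence-y',(467,160),.036),('fence+y',(47,160),.036),('arm',(145,222),.056),('arm',(117,224),.056)]:
    print(n,J(onz(c,p,z)))
im=c['img'];cv2.imwrite('pics/w5c.png',cv2.resize(im[120:240,80:260],None,fx=4,fy=4,interpolation=cv2.INTER_CUBIC))
E
```

```text
tip [ 8.921  99.9978 23.    ]
bat+y [10.2942 25.364  34.    ]
bat-y [   8.9759 -143.8062   34.    ]
fence-y [  29.9402 -223.7421   36.    ]
fence+y [ 33.3692 216.9351  36.    ]
arm [-29.264  113.2265  56.    ]
arm [-31.2198 142.648   56.    ]
```

View pics/w5c.png

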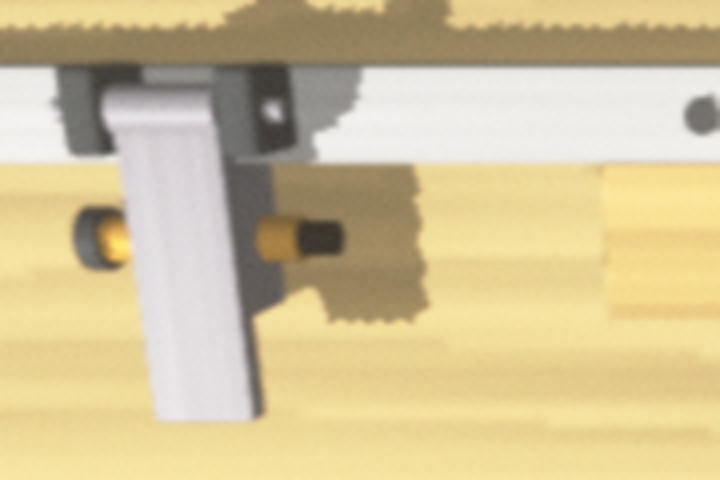

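Emit:
send_rows(
  commands=[
    [[0,0,0],[0.1,0.6,0],0],
    [[0,0,0],[0.1,0.9,0],0],
    [[0,0,0],[0.1,0.9,0],0],
    [[0,0,0],[0.08,0.9,0],0],
    [[0,0,0],[0,0.5,0],0],
  ],
)

```text
time_s: 7.73
position: [0.4511, -0.1515, 0.1894]
orientation: [[0.976, -0.216, 0.0], [-0.216, -0.976, -0.001], [0.0, 0.001, -1.0]]
ft_force: [0.7, -0.4, 0.3]
gripper_width: 0.0002
```

Emit:
send_rows(
  commands=[
    [[0,0,0],[0,0,0.5],0],
    [[0,0,0],[0,0,0.8],0],
    [[0,0,0],[0,0,0.8],0],
    [[0,0,0],[0,0,0.5],0],
    [[0,0,0],[0,0,0.2],0],
  ],
)

```text
time_s: 8.15
position: [0.4487, -0.1477, 0.0733]
orientation: [[0.977, -0.215, -0.006], [-0.215, -0.977, 0.003], [-0.007, -0.002, -1.0]]
ft_force: [-0.7, 0.1, -0.4]
gripper_width: 0.0004
```

```bash
python3 st.py
```

```text
8.15 jig mm [   5.5355 -179.1316   73.2863] F jig [-0.6765 -0.0864 -0.3704] yaw -12.400704931979492
```

Emit:
send_rows(
  commands=[
    [[0,0,0.05],[0.06,0,0.4],0],
    [[0,0,0],[0,0,0.4],0],
    [[0,0,0],[0,0,0.3],0],
    [[0,0,0],[0,0,0.1],0],
    [[0,0,0],[0,0,0],0],
  ],
)

```text
time_s: 8.57
position: [0.4528, -0.1498, 0.0287]
orientation: [[0.975, -0.221, -0.002], [-0.221, -0.975, 0.001], [-0.002, -0.0, -1.0]]
ft_force: [-0.8, -0.0, -0.4]
gripper_width: 0.0004
```

```bash
python3 st.py
```

```text
8.5667 jig mm [   9.9635 -180.2864   28.7017] F jig [-0.813  -0.2225 -0.3592] yaw -12.751500064048969
```

Emit:
send_rows(
  commands=[
    [[0,0,0],[-0.03,0,0.15],0],
    [[0,0,0],[0,0,0.15],0],
    [[0,0,0],[0,-0.1,0],0],
    [[0,0,0],[0,-0.1,0],0],
    [[0,0,0],[0,0,0],0],
  ],
)

```text
time_s: 8.98
position: [0.454, -0.1419, 0.0178]
orientation: [[0.975, -0.221, 0.001], [-0.221, -0.975, 0.0], [0.001, -0.0, -1.0]]
ft_force: [0.8, 0.2, -0.6]
gripper_width: 0.0005
```

```bash
python3 st.py
```

```text
8.9833 jig mm [   9.4335 -172.3633   17.7688] F jig [ 0.7104  0.3438 -0.6186] yaw -12.775794713118579
```

Emit:
send_rows(
  commands=[
    [[0,0,0],[0,-0.1,0],0],
    [[0,0,0],[0,-0.1,0],0],
    [[0,0,0],[0,-0.1,0],0],
    [[0,0,0],[0,-0.1,0],0],
    [[0,0,0],[0,-0.1,0],0],
  ],
)

```text
time_s: 9.4
position: [0.4583, -0.1225, 0.0176]
orientation: [[0.975, -0.221, 0.0], [-0.221, -0.975, -0.0], [0.0, 0.0, -1.0]]
ft_force: [-0.4, -2.1, -0.2]
gripper_width: 0.0006
```

```bash
python3 st.py
```

```text
9.4 jig mm [   9.4818 -152.4937   17.5583] F jig [ 0.0857 -2.1392 -0.235 ] yaw -12.784431465064428
```

Emit:
send_rows(
  commands=[
    [[0,0,0],[0,-0.1,0],0],
    [[0,0,0],[0,-0.1,0],0],
    [[0,0,0],[0,-0.1,0],0],
    [[0,0,0],[0,-0.1,0],0],
    [[0,0,0],[0,-0.1,0],0],
  ],
)

```text
time_s: 9.82
position: [0.4624, -0.1044, 0.0175]
orientation: [[0.975, -0.221, -0.001], [-0.221, -0.975, -0.003], [-0.0, 0.003, -1.0]]
ft_force: [-2.9, -6.4, -0.6]
gripper_width: 0.0005
```

```bash
python3 st.py
```

```text
9.8167 jig mm [   9.6176 -133.9014   17.5452] F jig [-1.4591 -6.8443 -0.6157] yaw -12.746540227012312
```

Emit:
send_rows(
  commands=[
    [[0,0,0],[0,-0.1,0],0],
    [[0,0,0],[0,-0.1,0],0],
    [[0,0,0],[0,-0.1,0],0],
    [[0,0,0],[0,-0.1,0],0],
    [[0,0,0],[0,-0.1,0],0],
  ],
)

```text
time_s: 10.23
position: [0.4668, -0.0849, 0.0175]
orientation: [[0.975, -0.221, -0.001], [-0.221, -0.975, -0.003], [-0.0, 0.003, -1.0]]
ft_force: [-1.8, -7.1, 0.4]
gripper_width: 0.0001
```

Emit:
send_rows(
  commands=[
    [[0,0,0],[0,-0.06,0],0],
    [[0,0,0],[0,-0.06,0],0],
    [[0,0,0],[0,-0.05,0],0],
    [[0,0,0],[0,0,0],0],
  ],
)

```text
time_s: 10.57
position: [0.4683, -0.0781, 0.0176]
orientation: [[0.975, -0.22, -0.001], [-0.22, -0.975, -0.003], [-0.0, 0.003, -1.0]]
ft_force: [-2.3, -4.4, 0.4]
gripper_width: 0.0006
```

```bash
python3 st.py; python3 - <<'E'
from station import *
from h import *
c=wc(read_camera,sense);im=c['img'];cv2.imwrite('pics/w6.png',im);np.savez('w6.npz',img=im,pose=c['pose'],camera_matrix=c['camera_matrix'])
c=read_camera('side');im=c['img'];cv2.imwrite('pics/s6.png',cv2.resize(im[170:320,170:370],None,fx=4,fy=4,interpolation=cv2.INTER_CUBIC))
E
```

```text
10.5667 jig mm [   9.8385 -106.9134   17.5751] F jig [-1.2929 -4.8304  0.4488] yaw -12.736200039408146
```

View pics/w6.png

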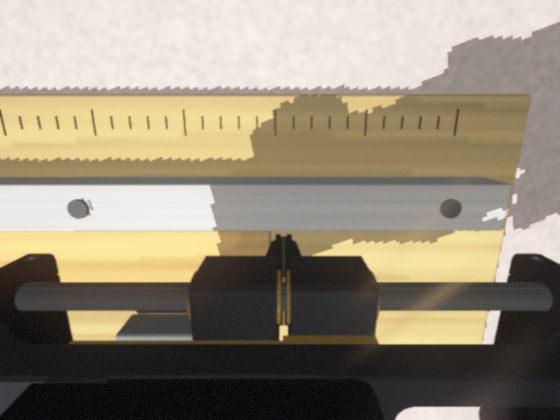

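View pics/s6.png

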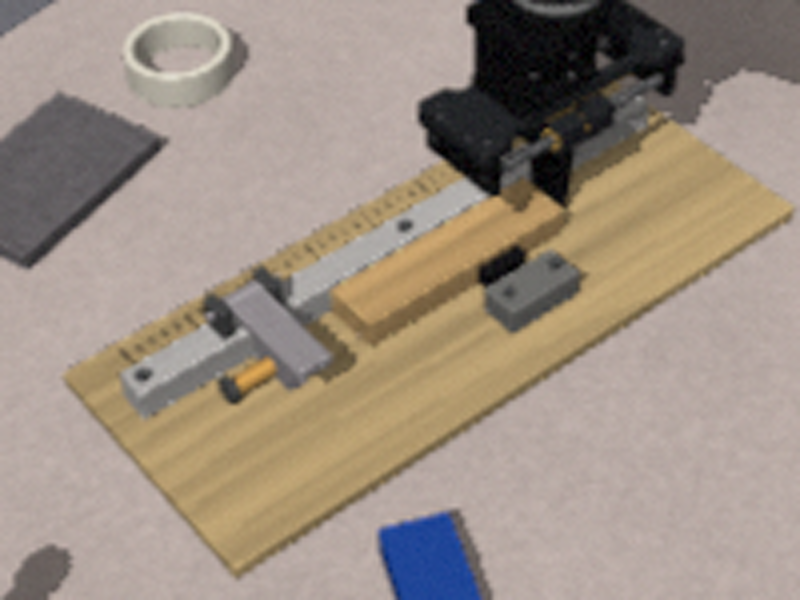

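The side view shows the batten sliding flat along the fence. Its +y end top corners are near crop (334,294) and (370,326). I'll measure the remaining gap.

```bash
python3 - <<'E'
from station import *
from h import *
c=read_camera('side');j=np.load('jig.npz');o,R=j['o'],j['R']
J=lambda w:np.r_[R.T@(w[:2]-o),w[2]]*1000
g=lambda u,v:(u/4+170-.4,v/4+170-.4)
for p in [(334,295),(371,322)]: print(J(onz(c,g(*p),.034)))
w=dict(np.load('w6.npz'))
for u in (268,270): print('bat -y',J(onz(w,(u,240),.034)))
E
```

```text
[26.3679 70.8242 34.    ]
[-8.7179 67.1939 34.    ]
bat -y [ 24.5765 -98.2347  34.    ]
bat -y [ 24.5671 -99.3023  34.    ]
```

Emit:
send_rows(
  commands=[
    [[0,0,0],[0,-0.06,0],0],
    [[0,0,0],[0,-0.08,0],0],
    [[0,0,0],[0,-0.08,0],0],
    [[0,0,0],[0,-0.08,0],0],
    [[0,0,0],[0,-0.06,0],0],
  ],
)

```text
time_s: 11.13
position: [0.4715, -0.0642, 0.0176]
orientation: [[0.975, -0.221, -0.001], [-0.221, -0.975, -0.003], [-0.0, 0.003, -1.0]]
ft_force: [-1.3, -6.4, 1.0]
gripper_width: 0.0004
```

```bash
python3 st.py
```

```text
11.1333 jig mm [  9.9431 -92.7451  17.553 ] F jig [ 0.0442 -6.5034  0.992 ] yaw -12.746412428346924
```

Emit:
send_rows(
  commands=[
    [[0,0,0],[0,-0.02,0],0],
    [[0,0,0],[0,-0.02,0],0],
    [[0,0,0],[0,-0.02,0],0],
    [[0,0,0],[0,-0.02,0],0],
  ],
)

```text
time_s: 11.47
position: [0.4721, -0.0612, 0.0175]
orientation: [[0.975, -0.221, -0.001], [-0.221, -0.975, -0.003], [-0.0, 0.003, -1.0]]
ft_force: [-1.9, -6.6, 0.6]
gripper_width: -0.0001
```

```bash
python3 st.py
```

```text
11.4667 jig mm [  9.9468 -89.6746  17.5439] F jig [-0.4204 -6.8088  0.5745] yaw -12.747589655398635
```

Emit:
send_rows(
  commands=[
    [[0,0,0],[0,-0.015,0],0],
    [[0,0,0],[0,-0.015,0],0],
    [[0,0,0],[0,-0.01,0],0],
    [[0,0,0],[0,-0.01,0],0],
    [[0,0,0],[0,-0.01,0],0],
  ],
)

```text
time_s: 11.88
position: [0.4727, -0.0589, 0.0176]
orientation: [[0.975, -0.221, -0.001], [-0.221, -0.975, -0.003], [-0.0, 0.003, -1.0]]
ft_force: [-1.7, -6.0, 1.1]
gripper_width: 0.0002
```

Emit:
send_rows(
  commands=[
    [[0,0,0],[0,-0.01,0],0],
    [[0,0,0],[0,-0.01,0],0],
    [[0,0,0],[0,-0.01,0],0],
    [[0,0,0],[0,-0.01,0],0],
    [[0,0,0],[0,-0.01,0],0],
  ],
)

```text
time_s: 12.3
position: [0.4731, -0.057, 0.0176]
orientation: [[0.975, -0.221, -0.001], [-0.221, -0.975, -0.003], [-0.0, 0.003, -1.0]]
ft_force: [-2.4, -6.7, 0.5]
gripper_width: 0.0004
```

```bash
python3 st.py
```

```text
12.3 jig mm [  9.9909 -85.3189  17.5516] F jig [-0.8784 -7.0746  0.5281] yaw -12.745133405650876
```

Emit:
send_rows(
  commands=[
    [[0,0,0],[0,-0.01,0],0],
    [[0,0,0],[0,-0.01,0],0],
    [[0,0,0],[0,-0.01,0],0],
    [[0,0,0],[0,-0.01,0],0],
  ],
)

```text
time_s: 12.63
position: [0.4734, -0.0554, 0.0175]
orientation: [[0.975, -0.221, -0.001], [-0.221, -0.975, -0.003], [-0.0, 0.003, -1.0]]
ft_force: [-1.0, -5.7, 0.1]
gripper_width: 0.0004
```

Emit:
send_rows(
  commands=[
    [[0,0,0],[0,-0.01,0],0],
    [[0,0,0],[0,-0.01,0],0],
    [[0,0,0],[0,-0.01,0],0],
  ],
)

```text
time_s: 12.88
position: [0.4737, -0.0543, 0.0176]
orientation: [[0.975, -0.221, -0.001], [-0.221, -0.975, -0.003], [-0.0, 0.003, -1.0]]
ft_force: [-2.2, -6.9, 0.2]
gripper_width: 0.0006
```

Emit:
send_rows(
  commands=[
    [[0,0,0],[0,-0.01,0],0],
    [[0,0,0],[0,-0.01,0],0],
    [[0,0,0],[0,-0.01,0],0],
  ],
)

```text
time_s: 13.13
position: [0.474, -0.0531, 0.0176]
orientation: [[0.975, -0.221, -0.001], [-0.221, -0.975, -0.003], [-0.0, 0.003, -1.0]]
ft_force: [-2.1, -7.2, 1.0]
gripper_width: 0.0002
```

Emit:
send_rows(
  commands=[
    [[0,0,0],[0,-0.01,0],0],
    [[0,0,0],[0,-0.01,0],0],
    [[0,0,0],[0,-0.01,0],0],
  ],
)

```text
time_s: 13.38
position: [0.4742, -0.0519, 0.0176]
orientation: [[0.975, -0.221, -0.001], [-0.221, -0.975, -0.003], [-0.0, 0.003, -1.0]]
ft_force: [-2.4, -5.8, 1.4]
gripper_width: 0.0005
```

Emit:
send_rows(
  commands=[
    [[0,0,0],[0,-0.01,0],0],
    [[0,0,0],[0,-0.01,0],0],
    [[0,0,0],[0,-0.01,0],0],
  ],
)

```text
time_s: 13.63
position: [0.4745, -0.0508, 0.0176]
orientation: [[0.975, -0.221, -0.001], [-0.221, -0.975, -0.003], [-0.0, 0.003, -1.0]]
ft_force: [-2.8, -6.7, 1.5]
gripper_width: 0.0002
```

Emit:
send_rows(
  commands=[
    [[0,0,0],[0,-0.01,0],0],
    [[0,0,0],[0,-0.01,0],0],
  ],
)

```text
time_s: 13.8
position: [0.4747, -0.05, 0.0176]
orientation: [[0.975, -0.221, -0.001], [-0.221, -0.975, -0.003], [-0.0, 0.003, -1.0]]
ft_force: [-1.3, -6.1, 0.9]
gripper_width: -0.0001
```

Emit:
send_rows(
  commands=[
    [[0,0,0],[0,-0.01,0],0],
    [[0,0,0],[0,-0.01,0],0],
  ],
)

```text
time_s: 13.97
position: [0.4748, -0.0492, 0.0176]
orientation: [[0.975, -0.221, -0.001], [-0.221, -0.975, -0.003], [-0.0, 0.003, -1.0]]
ft_force: [-1.8, -7.1, 1.5]
gripper_width: 0.0004
```

Emit:
send_rows(
  commands=[
    [[0,0,0],[0,-0.01,0],0],
    [[0,0,0],[0,-0.01,0],0],
  ],
)

```text
time_s: 14.13
position: [0.475, -0.0486, 0.0175]
orientation: [[0.975, -0.22, -0.001], [-0.22, -0.975, -0.003], [-0.0, 0.003, -1.0]]
ft_force: [-2.2, -7.8, 0.9]
gripper_width: 0.0007
```

Emit:
send_rows(
  commands=[
    [[0,0,0],[0,-0.01,0],0],
    [[0,0,0],[0,-0.01,0],0],
  ],
)

```text
time_s: 14.3
position: [0.4751, -0.0482, 0.0176]
orientation: [[0.975, -0.22, -0.001], [-0.22, -0.975, -0.004], [-0.0, 0.004, -1.0]]
ft_force: [-3.2, -9.9, 2.1]
gripper_width: 0.0004
```

```bash
python3 st.py
```

```text
14.3 jig mm [ 10.0891 -76.2818  17.5545] F jig [ -1.0369 -10.3414   2.1185] yaw -12.723851465744515
```

Contact is felt: the force is rising, about 3 N on the nose. Small steps from here.

Emit:
send_rows(
  commands=[
    [[0,0,0],[0,-0.01,0],0],
    [[0,0,0],[0,-0.01,0],0],
  ],
)

```text
time_s: 14.47
position: [0.4752, -0.0478, 0.0176]
orientation: [[0.976, -0.22, -0.002], [-0.22, -0.975, -0.005], [-0.0, 0.005, -1.0]]
ft_force: [-3.1, -11.3, 1.3]
gripper_width: 0.0003
```

```bash
python3 st.py
```

```text
14.4667 jig mm [ 10.062  -75.8519  17.5586] F jig [ -0.6174 -11.6629   1.3192] yaw -12.706149146592718
```

Emit:
send_rows(
  commands=[
    [[0,0,0],[0,-0.01,0],0],
    [[0,0,0],[0,-0.005,0],0],
    [[0,0,0],[0,0,0],0],
  ],
)

```text
time_s: 14.72
position: [0.4752, -0.0475, 0.0176]
orientation: [[0.976, -0.22, -0.002], [-0.22, -0.976, -0.006], [-0.0, 0.006, -1.0]]
ft_force: [-2.2, -11.7, 1.4]
gripper_width: 0.0005
```

```bash
python3 st.py
```

```text
14.7167 jig mm [ 10.0483 -75.5702  17.5548] F jig [  0.3309 -11.8979   1.4241] yaw -12.70275010373906
```

Emit:
send_rows(
  commands=[
    [[0,0,0],[0,-0.01,0],0],
    [[0,0,0],[0,-0.005,0],0],
    [[0,0,0],[0,0,0],0],
  ],
)

```text
time_s: 14.97
position: [0.4753, -0.0472, 0.0176]
orientation: [[0.976, -0.22, -0.002], [-0.22, -0.976, -0.006], [-0.0, 0.006, -1.0]]
ft_force: [-3.8, -12.7, 1.8]
gripper_width: 0.0005
```

Emit:
send_rows(
  commands=[
    [[0,0,0],[0,0,0],0],
    [[0,0,0],[0,0,0],0],
    [[0,0,0],[0,0,0],0],
  ],
)

```text
time_s: 15.22
position: [0.4753, -0.0472, 0.0176]
orientation: [[0.976, -0.22, -0.002], [-0.22, -0.976, -0.006], [-0.0, 0.006, -1.0]]
ft_force: [-2.3, -13.8, 0.7]
gripper_width: 0.0
```

```bash
python3 st.py
```

```text
15.2167 jig mm [ 10.0876 -75.2573  17.5816] F jig [  0.7236 -13.9843   0.6907] yaw -12.694250814527777
```

About 14 N total, so about 7 N on the nose and about 1.8 mm in. I'm backing straight off, then lifting.

Emit:
send_rows(
  commands=[
    [[0,0,0],[0,0.02,0],0],
    [[0,0,0],[0,0.04,0],0],
    [[0,0,0],[0,0.08,0],0],
    [[0,0,0],[0,0.2,0],0],
    [[0,0,0],[0,0.4,0],0],
  ],
)

```text
time_s: 15.63
position: [0.4694, -0.0728, 0.0174]
orientation: [[0.976, -0.22, 0.0], [-0.22, -0.976, 0.001], [0.0, -0.001, -1.0]]
ft_force: [0.8, -0.9, -0.3]
gripper_width: 0.0004
```

Emit:
send_rows(
  commands=[
    [[0,0,0],[0,0.3,0],0],
    [[0,0,0],[0,0.2,-0.3],0],
    [[0,0,0],[0,0,-0.8],0],
    [[0,0,0],[0,0,-0.9],0],
    [[0,0,0],[0,0,-0.9],0],
  ],
)

```text
time_s: 16.05
position: [0.4639, -0.0929, 0.1339]
orientation: [[0.975, -0.222, -0.002], [-0.222, -0.975, 0.001], [-0.002, -0.001, -1.0]]
ft_force: [-0.1, -0.6, 0.5]
gripper_width: 0.0008
```

Emit:
send_rows(
  commands=[
    [[0,0,0],[-0.4,-0.4,-0.8],0],
    [[0,0,0],[-0.4,-0.6,-0.6],0],
    [[0,0,0],[-0.3,-0.6,-0.4],0],
    [[0,0,0],[0,-0.3,0],0],
    [[0,0,0],[0,0,0],0],
  ],
)

```text
time_s: 16.47
position: [0.4396, -0.0074, 0.2074]
orientation: [[0.976, -0.219, 0.004], [-0.219, -0.976, 0.0], [0.004, -0.001, -1.0]]
ft_force: [-0.3, 0.1, -0.3]
gripper_width: 0.0004
```

```bash
python3 st.py; python3 - <<'E'
from station import *
from h import *
c=wc(read_camera,sense);im=c['img'];cv2.imwrite('pics/w7.png',im);np.savez('w7.npz',img=im,pose=c['pose'],camera_matrix=c['camera_matrix'])
c=read_camera('side');im=c['img'];cv2.imwrite('pics/s7.png',cv2.resize(im[120:320,130:330],None,fx=3,fy=3,interpolation=cv2.INTER_CUBIC))
E
```

```text
16.4667 jig mm [-33.3057 -44.0268 207.3648] F jig [-0.3492  0.0623 -0.3195] yaw -12.626788778294669
```

View pics/w7.png

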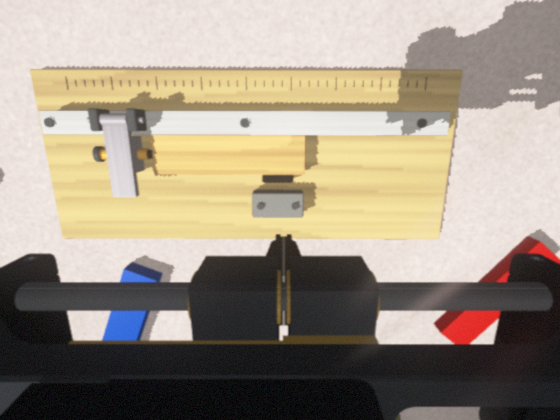

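View pics/s7.png

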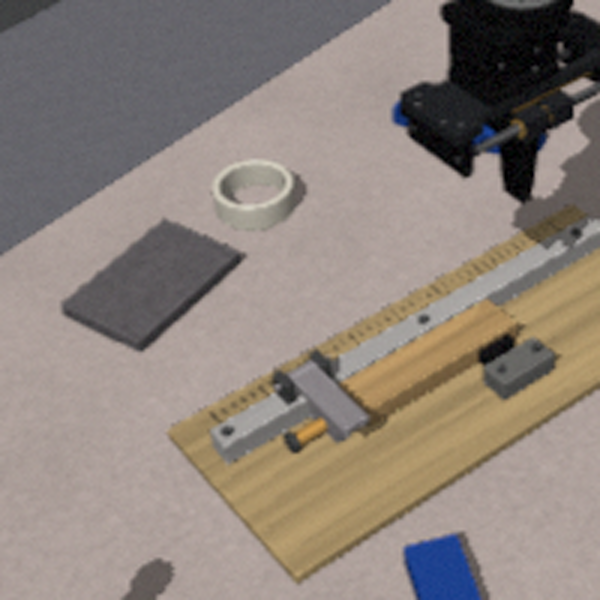

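```bash
python3 - <<'E'
from h import *
c=dict(np.load('w7.npz'));j=np.load('jig.npz');o,R=j['o'],j['R']
J=lambda w:np.r_[R.T@(w[:2]-o),w[2]]*1000
im=c['img'];cv2.imwrite('pics/w7c.png',cv2.resize(im[90:210,80:320],None,fx=3.3,fy=3.3,interpolation=cv2.INTER_CUBIC))
print(J(onz(c,(304.5,150),.034)),J(onz(c,(304.5,173),.034)),J(onz(c,(152.5,150),.034)),J(onz(c,(153.5,175),.034)))
E
```

```text
[ 13.9376 -66.9235  34.    ] [-11.6016 -67.2319  34.    ] [ 14.9203 101.1169  34.    ] [-12.8953 103.2364  34.    ]
```

View pics/w7c.png

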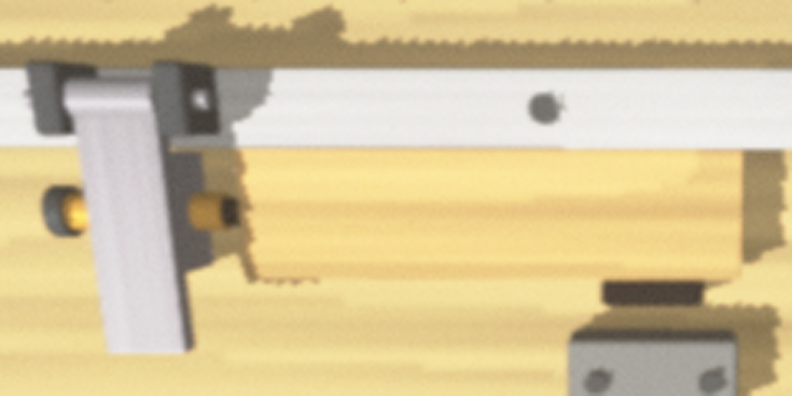

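The batten's -y end is at jig y ≈ -67 mm, where the push left it (about -66.8), so it did not spring back. It lies square along the fence with its end over the nose, the flag is down and the robot is clear. I'm handing in.

```bash
python3 -c "
from station import *
print(sign_off()); print(sense()['time_s'])"
```

```text
the job is handed in; nothing more can be done
None
the job is handed in; nothing more can be done
```

The flag is down and the batten is against the nose, pressed in about 1.8 mm with about 7 N. I handed the job in at about 16.5 s; no verdict was given.

- **Flag:** I swept it down with the closed fingers until they felt the hard stop at z ≈ 56.1 mm. The pictures afterwards show the arm level across the path.
- **Batten:** I pushed it about 77 mm along the fence against roughly 6.7 N of drag. I felt first contact with the nose, then crept in to about 14 N total, which leaves about 7 N on the nose. The force reading jitters by about 1 N, so the nose force is an estimate, but it was well under 12 N throughout.
- **Last checks:** After I backed off, the batten's free end was at jig y ≈ -67 mm, where the push had left it, so it did not visibly spring back. It lies flat and straight along the fence with its end at the nose. The fingers read no contact force, and the notebook and tape roll, the only bystanders in that last view, look unmoved. I did not check the mug and bottle again, but the arm never went near them.
- **What disagreed:** My camera estimates of the jig's yaw ranged from 12.0° to 12.8°, so positions carry about 2 mm of error. The remaining force on the nose could not be measured after letting go; I inferred it from the batten's position not changing.

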